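Close and stack the storage cases

ROBOT

A 7-joint arm with a two-finger parallel gripper is mounted at the origin on the work surface. World frame = base frame: x ahead of the robot, y to its left, z up, the work surface at z = 0. Lengths are in m, angles in rad, forces in N, time in s.
With the tool pointing down it reaches from about 0.4 to 0.85 m from the base axis. Payload 10.4 kg.
Tool frame: the origin (TCP) lies at the very end of the fingers, on their centre line; the grasp point (between the pads) lies 19 mm behind it (manip.grip_point_offset is the distance from the TCP to the grasp point, in m); z points along the fingers, y is the line along which they close (so a half turn about z gives the same grasp; the last joint's range is limited). The gripper opens to 85 mm and grips with 20 to 120 N. Pads are 22 mm wide; open, the fingers measure 114 mm over their backs; the gripper's body (76 mm by 85 mm) begins 54 mm behind the grasp point. The pads swing forward as they close: fully open they stand 13 mm farther back than shut.
Start: joints at [-1.27, 0.332, -0.065, 1.46, 0.022, 1.35, -0.088], TCP at [0.199, 0.593, 0.231] pointing down, gripper open.
Joint ranges: [-2.6, 2.6], [-0.5, 2.12], [-1.47, 1.34], [0.16, 2.42], [-1.27, 4.41], [0.06, 2.06], [-2.6, 2.6]. Speed limits (rad/s): [2.22, 2.22, 2.79, 2.79, 3.14, 3.14, 3.14].

INTERFACE

Orientations are given as a unit quaternion [x, y, z, w].
In Python, from workcell import manip gives the robot as it stands. The module is installed in compiled form; this text tells all that it offers.
- The arm moves only by the tool step_arm, never from a script. Its argument "moves" is a list of rows, each a list of 7 numbers: the closure, from 0 (fully open) to 1 (shut), then the shift along the world's x, y, z in mm, then the turn, a rotation vector about the world's x, y, z in rad. In form: [[grip, tx, ty, tz, ax, ay, az], ...]. A call has 1 to 10 rows; each row is the pose to reach, as a shift and turn from the pose commanded when the call began; what a row does not reach only later rows make up. A row lasts 1/10 s, in which the tool goes at most 50 mm and 8.59 degrees, less where a joint would pass 70% of its speed; a pose out of reach is approached as far as the arm can. A call with a gripper value outside its range is refused whole. The fingers move at their own pace and stop on an object; "grip_force" is the grip in N (left out, the last holds). Time passes only in rows, so rows that repeat a pose let the fingers close. It gives the time, the measured TCP pose, the force, the opening and the grip force at its end, in the units of the state.
- manip.get_obs(): the state, without advancing time (a new reading comes with each control period).
- manip.camera(name): name is "side" or "top" or "wrist"; returns a dict with "image" (420x560x3 uint8, blue, green, red), "K" (3x3 intrinsics, pixels), "rvec" (rotation vector, rad) and "tvec" (3), from world to camera coordinates, as OpenCV has them; the wrist camera has in their place "mount" (4x4, takes a point from camera to tool coordinates, whose origin is the TCP and whose axes are the flange's). Camera axes: x right, y down, z forward; pixel columns grow to the right and rows downward; lengths in m; the calibration is good to about 2 mm. A picture is of the moment at which its call begins: read the wrist's pose just before it. There is no depth.
- manip.hand_in(): hands the job in; it is judged then, once.
The state is a dict: "clock": time; "joint_pos": joint angles; "joint_velocities": joint speeds; "tau": joint torques, N m; "position": TCP position; "ee_rot": TCP orientation; "ft_force": force on the tool from outside, world axes, zero at the start; "torque": the same for the moment, N m; "grip_width": opening from 0.0 (shut) to 1.0 (fully open); "grasp_force": force on a finger pad.
Only numpy, scipy, OpenCV 4.12 (cv2) and the standard library are available. Lean on these libraries where they do the work, as an engineer would, in place of code of your own. Each camera call takes 0.05 s, during which the arm holds its last target. There are 200 camera calls.

TASK

Close the storage cases on the studio table and pile them up for the rack: with each case still standing on the table, press its lid fully home before you pick it up. Then stack all the cases in one column, centred and square on the plywood plinth, the longest at the bottom and each one above it shorter, with edges parallel, and leave everything else on the table where it is.

Things in the scene. Friction and masses are not known exactly. Their poses are not given: they have to be found in the camera images.
- plinth_top (a point): centre of the top face of the fixed plywood plinth (a board 200 x 100 mm, 20 mm thick, lying on the table); its x axis runs along the board's long side, z up
- case_a: closed storage case of frosted plastic with a grey lid, 166 mm long (its x axis) and 60 mm wide (its y axis), body 40 mm high, 50 mm high over all once its lid is home (58 mm at most while the lid stands proud); about 0.33 kg (0.23 to 0.46). Origin: centre of the underside; z up. Its end clips stick out 3 mm. Not every case is there each time (None if absent)
- lid_a (a joint): push-on lid of case_a, a flat plate 162 x 56 mm, 10 mm thick: 0 when it stands 8 mm proud (a dark seal shows in the gap), 0.008 m when it is fully home on the body's rim. It slides straight down against about 8 N of friction, stays where it is left and has no spring
- case_b: closed storage case of frosted plastic with a grey lid, 147 mm long (its x axis) and 60 mm wide (its y axis), body 40 mm high, 50 mm high over all once its lid is home (58 mm at most while the lid stands proud); about 0.33 kg (0.23 to 0.46). Origin: centre of the underside; z up. Its end clips stick out 3 mm. Not every case is there each time (None if absent)
- lid_b (a joint): push-on lid of case_b, a flat plate 143 x 56 mm, 10 mm thick: 0 when it stands 8 mm proud (a dark seal shows in the gap), 0.008 m when it is fully home on the body's rim. It slides straight down against about 8 N of friction, stays where it is left and has no spring
- case_c: closed storage case of frosted plastic with a grey lid, 128 mm long (its x axis) and 60 mm wide (its y axis), body 40 mm high, 50 mm high over all once its lid is home (58 mm at most while the lid stands proud); about 0.33 kg (0.23 to 0.46). Origin: centre of the underside; z up. Its end clips stick out 3 mm. Not every case is there each time (None if absent)
- lid_c (a joint): push-on lid of case_c, a flat plate 124 x 56 mm, 10 mm thick: 0 when it stands 8 mm proud (a dark seal shows in the gap), 0.008 m when it is fully home on the body's rim. It slides straight down against about 8 N of friction, stays where it is left and has no spring
- case_d: closed storage case of frosted plastic with a grey lid, 109 mm long (its x axis) and 60 mm wide (its y axis), body 40 mm high, 50 mm high over all once its lid is home (58 mm at most while the lid stands proud); about 0.33 kg (0.23 to 0.46). Origin: centre of the underside; z up. Its end clips stick out 3 mm. Not every case is there each time (None if absent)
- lid_d (a joint): push-on lid of case_d, a flat plate 105 x 56 mm, 10 mm thick: 0 when it stands 8 mm proud (a dark seal shows in the gap), 0.008 m when it is fully home on the body's rim. It slides straight down against about 8 N of friction, stays where it is left and has no spring
- case_e: closed storage case of frosted plastic with a grey lid, 90 mm long (its x axis) and 60 mm wide (its y axis), body 40 mm high, 50 mm high over all once its lid is home (58 mm at most while the lid stands proud); about 0.33 kg (0.23 to 0.46). Origin: centre of the underside; z up. Its end clips stick out 3 mm. Always there
- lid_e (a joint): push-on lid of case_e, a flat plate 86 x 56 mm, 10 mm thick: 0 when it stands 8 mm proud (a dark seal shows in the gap), 0.008 m when it is fully home on the body's rim. It slides straight down against about 8 N of friction, stays where it is left and has no spring
- tape_roll: orange roll of tape, 90 mm across, 24 mm high; not part of the job, stays where it is. Origin at its underside
- pen_pot: black pot with pens, 80 mm across, 165 mm high; not part of the job, stays where it is. Origin at its underside
- glue: white glue bottle, 56 mm across, 140 mm high; not part of the job, stays where it is. Origin at its underside
- stapler: black stapler, 140 x 36 mm, 43 mm high; not part of the job, stays where it is. Origin at its underside
- mug: white mug, 80 mm across, 90 mm high; not part of the job, stays where it is. Origin at its underside
- scraper: small scraper lying flat, 200 mm long; not part of the job, stays where it is. Origin at its underside
Mind the look-alikes: they are no part of the job. Of the things shaped like the part that bears plinth_top, the wooden one is meant.

How it is judged:
By the outcome, as a careful person would: the job done as asked, in the order asked, and still so for the second after the job is handed in, with the robot touching nothing.
Of case_a, case_b, case_c, case_d only 3 to 4 are there at a start; the rules pass over those that are not, and their reading is None.
At some moment in a run one of case_e may be knocked a few centimetres aside while the robot is not near it.
Once in a run the grip may slacken for a moment while it holds something.
It also fails if it takes over 208 s, if anything falls off the work surface, if the arm or the gripper's body presses on something with over 40 N, if the wrist force passes 120 N, or if a joint passes its speed limit or range.

## Working session

There is one attempt and no reset: what is moved stays moved. The work goes in short steps, Python scripts to look and compute and a tool call to move; the robot and the scene stay as the last step left them, time stands still between calls to the robot, and variables do not carry over. Pictures are saved under pics/ and viewed, at most 14 in all, crops included, and the job is handed in when it is done.

Besides the shell and the picture viewer there is one more tool, called after ">>>" as name(argument=value, ...), one argument or row to a line, values as JSON. step_arm: Moves the arm, as the interface text tells. Its arguments: {"type":"object","properties":{"moves":{"type":"array","items":{"type":"array","items":{"type":"number"}}},"grip_force":{"type":"number"}},"required":["moves"]}

```bash
mkdir -p pics; python3 - <<'E'
from workcell import manip
import cv2
print(manip.get_obs())
for n in ("top","side"):
    c=manip.camera(n); cv2.imwrite(f"pics/{n}0.png",c["image"]); print(n,c["K"],c["rvec"],c["tvec"])
c=manip.camera("wrist");print(c["K"],c["mount"])
E
```

```text
{'clock': 0.0, 'joint_pos': array([-1.26958649,  0.33286087, -0.06473929,  1.46097544,  0.02159813,
        1.3498832 , -0.0885057 ]), 'joint_velocities': array([-9.60206207e-04,  1.16152919e-03,  9.34670252e-05,  3.61868999e-04,
        1.28930743e-03,  1.54940482e-04, -1.76894158e-04]), 'tau': array([ 1.06199379e-03, -6.25455451e+01,  4.97650215e-02, -3.91600406e+01,
        1.61322945e-02,  1.01083054e-02, -2.22718739e-06]), 'position': array([0.19872278, 0.5921585 , 0.23050661]), 'ee_rot': array([ 1.61172437e-01,  9.86926002e-01, -7.10000036e-04, -8.92201552e-05]), 'ft_force': array([ 0.2594205 , -0.52470818,  0.93258908]), 'torque': array([-0.02689795, -0.06257626, -0.00757133]), 'grasp_force': 0.0, 'grip_width': 1.0051012583939665}
top [[440.51040379   0.         283.16620674]
 [  0.         440.51040379 212.07490546]
 [  0.           0.           1.        ]] [ 2.15171676 -2.19148825  0.1300881 ] [0.01029014 0.47529167 1.15951376]
side [[543.5223035    0.         282.51542901]
 [  0.         543.5223035  224.78169953]
 [  0.           0.           1.        ]] [ 0.822393   -2.34762428  1.3126623 ] [0.38904146 0.19566137 1.55445927]
[[332.38842395   0.         279.47043955]
 [  0.         332.38842395 206.45664859]
 [  0.           0.           1.        ]] [[ 3.40382186e-04 -9.44830879e-01 -3.27558384e-01  8.30588927e-02]
 [ 9.99999830e-01  4.76655024e-04 -3.35745510e-04  4.50469513e-04]
 [ 4.73355074e-04 -3.27558214e-01  9.44830880e-01 -1.42640968e-01]
 [ 0.00000000e+00  0.00000000e+00  0.00000000e+00  1.00000000e+00]]
```

View pics/top0.png

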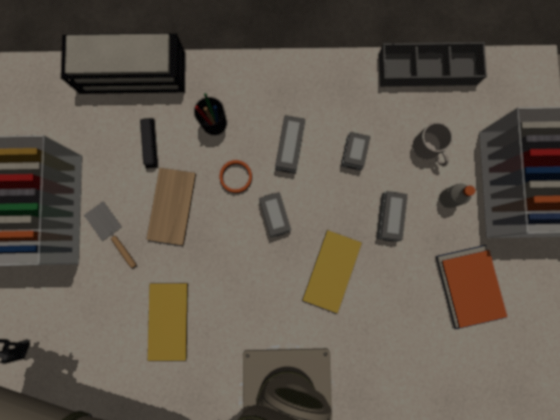

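View pics/side0.png

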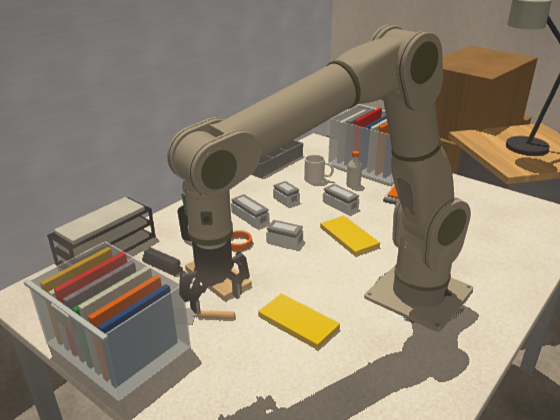

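The top view shows four grey cases at about (290,144), (275,215), (355,151) and (392,216). The wooden plinth is at (171,206), and the yellow boards are look-alikes. I'll enlarge it for segmentation.

```bash
python3 - <<'E'
import cv2,numpy as np
t=cv2.imread("pics/top0.png"); a=t[100:250,255:415]
a=cv2.resize(a,None,fx=5,fy=4,interpolation=cv2.INTER_CUBIC)
a=np.clip(a.astype(float)*1.5,0,255).astype(np.uint8)
cv2.imwrite("pics/crop1.png",a[:600])
for p in [(290,144),(275,215),(355,151),(392,216)]:
    print(p,t[p[1],p[0]-16:p[0]+17:2].tolist())
print(t[206,140:200:4].tolist())
E
```

```text
(290, 144) [[106, 118, 127], [107, 119, 127], [91, 101, 108], [64, 68, 72], [66, 70, 72], [91, 96, 99], [108, 114, 116], [109, 114, 116], [109, 115, 117], [109, 115, 116], [104, 110, 111], [75, 80, 81], [62, 67, 69], [70, 76, 79], [104, 114, 120], [112, 124, 129], [109, 121, 128]]
(275, 215) [[96, 106, 115], [62, 69, 76], [51, 55, 59], [59, 63, 65], [65, 69, 71], [89, 94, 96], [108, 113, 115], [110, 115, 117], [108, 115, 116], [109, 115, 116], [108, 113, 115], [88, 93, 95], [64, 69, 71], [67, 72, 75], [92, 102, 109], [106, 119, 127], [108, 120, 128]]
(355, 151) [[108, 120, 128], [106, 118, 125], [77, 85, 91], [52, 55, 56], [58, 62, 65], [66, 70, 74], [94, 100, 102], [108, 114, 116], [109, 115, 117], [107, 113, 115], [108, 114, 116], [103, 108, 110], [72, 77, 79], [63, 67, 71], [85, 93, 99], [107, 119, 127], [108, 120, 129]]
(392, 216) [[104, 115, 123], [63, 70, 75], [37, 39, 40], [46, 48, 50], [52, 55, 57], [62, 66, 69], [77, 81, 84], [103, 108, 110], [106, 112, 113], [106, 112, 113], [106, 112, 113], [106, 112, 113], [88, 93, 95], [62, 66, 69], [71, 77, 81], [103, 113, 120], [106, 117, 127]]
[[108, 119, 128], [109, 121, 129], [108, 119, 128], [79, 96, 112], [61, 84, 105], [64, 88, 110], [65, 89, 111], [68, 92, 115], [63, 87, 108], [63, 86, 107], [63, 86, 108], [68, 94, 116], [64, 87, 108], [103, 115, 123], [106, 118, 127]]
```

View pics/crop1.png

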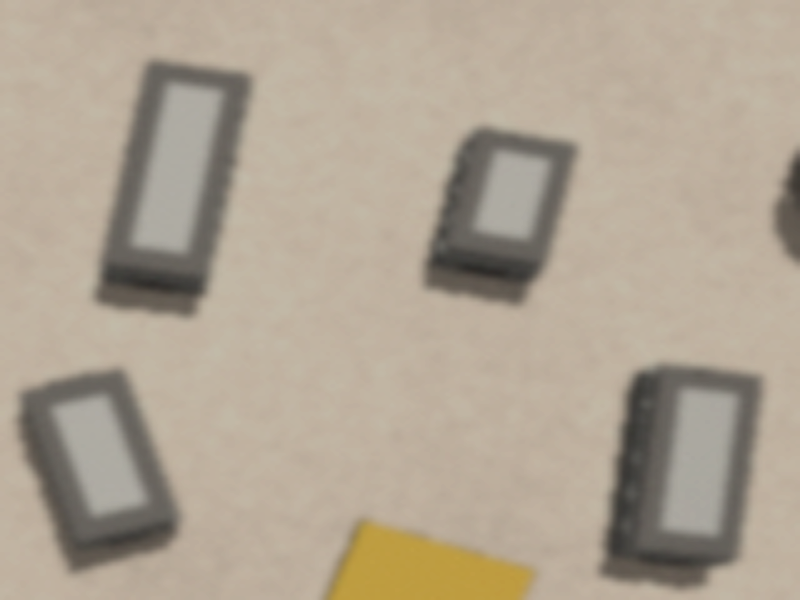

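```bash
cat > lib.py <<'E'
from workcell import manip
import cv2,numpy as np
from scipy.spatial.transform import Rotation as R
def cam(n,save=None):
    o=manip.get_obs(); c=manip.camera(n); im=c["image"]
    if save: cv2.imwrite("pics/"+save,im)
    if n=="wrist":
        T=np.eye(4);T[:3,:3]=R.from_quat(o["ee_rot"]).as_matrix();T[:3,3]=o["position"]
        W=T@c["mount"]; return im,c["K"],W[:3,:3],W[:3,3]
    Rm=R.from_rotvec(np.ravel(c["rvec"])).as_matrix()
    return im,c["K"],Rm.T,-Rm.T@np.ravel(c["tvec"])
def ray(v,px,z):
    im,K,Rw,C=v; px=np.atleast_2d(px).astype(float)
    d=np.c_[px,np.ones(len(px))]@np.linalg.inv(K).T@Rw.T
    return (C+d*((z-C[2])/d[:,2])[:,None])[:,:2]
def proj(v,P):
    im,K,Rw,C=v; q=(np.atleast_2d(P)-C)@Rw@K.T; return q[:,:2]/q[:,2:]
def rects(v,mask,z,amin):
    out=[]
    for c in cv2.findContours(mask.astype(np.uint8),cv2.RETR_EXTERNAL,cv2.CHAIN_APPROX_NONE)[0]:
        if cv2.contourArea(c)<amin: continue
        w=(ray(v,c[:,0],z)*1000).astype(np.float32)
        (cx,cy),(a,b),_=r=cv2.minAreaRect(w); p=cv2.boxPoints(r)
        e=max(p[1]-p[0],p[2]-p[1],key=np.linalg.norm)
        m=cv2.moments(c); 
        out.append(dict(c=np.round([cx,cy],1),L=round(max(a,b),1),W=round(min(a,b),1),yaw=round(np.degrees(np.arctan2(e[1],e[0]))%180,1),px=(int(m["m10"]/m["m00"]),int(m["m01"]/m["m00"])),fill=round(cv2.contourArea(w)/(a*b),2)))
    return out
def label(im):
    i=im.astype(int); s=i[...,2]-i[...,0]
    return (s<13)&(i[...,1]>88)
def wood(im):
    i=im.astype(int); s=i[...,2]-i[...,0]
    return (s>33)&(s<60)&(i[...,1]>70)
def tcp():
    o=manip.get_obs(); y=R.from_quat(o["ee_rot"]).as_matrix()[:,1]
    print("t",round(o["clock"],1),"tcp",np.round(o["position"]*1000,1),"yaw_y",round(np.degrees(np.arctan2(y[1],y[0])),1),"q7",round(o["joint_pos"][6],2))
E
python3 - <<'E'
from lib import *
v=cam("top")
for z in (.05,.058):
  for r in rects(v,label(v[0]),z,80): print(z,r)
for r in rects(v,wood(v[0]),.02,300): print(r)
tcp()
E
```

```text
0.05 {'c': array([362.1, 686.4]), 'L': 100.5, 'W': 28.1, 'yaw': np.float32(91.4), 'px': (19, 259), 'fill': 0.9}
0.05 {'c': array([ 415.7, -682.3]), 'L': 88.6, 'W': 21.2, 'yaw': np.float32(89.0), 'px': (542, 228), 'fill': 0.91}
0.05 {'c': array([470.,  25.]), 'L': 76.3, 'W': 31.5, 'yaw': np.float32(15.7), 'px': (274, 213), 'fill': 0.89}
0.05 {'c': array([ 460. , -291.7]), 'L': 95.3, 'W': 31.0, 'yaw': np.float32(170.9), 'px': (394, 215), 'fill': 0.89}
0.05 {'c': array([ 641.3, -199.3]), 'L': 57.3, 'W': 31.1, 'yaw': np.float32(165.7), 'px': (356, 148), 'fill': 0.88}
0.05 {'c': array([662.8, -19.9]), 'L': 114.2, 'W': 31.6, 'yaw': np.float32(168.5), 'px': (289, 141), 'fill': 0.89}
0.058 {'c': array([362. , 681.8]), 'L': 99.8, 'W': 27.9, 'yaw': np.float32(91.4), 'px': (19, 259), 'fill': 0.9}
0.058 {'c': array([ 415.2, -677.5]), 'L': 88.0, 'W': 21.0, 'yaw': np.float32(89.0), 'px': (542, 228), 'fill': 0.91}
0.058 {'c': array([469.2,  24.9]), 'L': 75.8, 'W': 31.2, 'yaw': np.float32(15.7), 'px': (274, 213), 'fill': 0.89}
0.058 {'c': array([ 459.3, -289.5]), 'L': 94.7, 'W': 30.8, 'yaw': np.float32(170.9), 'px': (394, 215), 'fill': 0.89}
0.058 {'c': array([ 639.3, -197.8]), 'L': 56.9, 'W': 30.9, 'yaw': np.float32(165.7), 'px': (356, 148), 'fill': 0.88}
0.058 {'c': array([660.6, -19.7]), 'L': 113.4, 'W': 31.3, 'yaw': np.float32(168.5), 'px': (289, 141), 'fill': 0.89}
{'c': array([499.4, 305. ]), 'L': 198.1, 'W': 98.7, 'yaw': np.float32(170.4), 'px': (170, 205), 'fill': 0.96}
t 0.2 tcp [198.8 592.3 230.9] yaw_y 71.5 q7 -0.09
```

>>> step_arm(
  moves=[
    [0,50,-48,0,0,0,0.03],
    [0,100,-96,0,0,0,0.06],
    [0,150,-144,0,0,0,0.09],
    [0,200,-191,0,0,0,0.12],
    [0,250,-239,-20,0,0,0.155],
    [0,300,-287,-40,0,0,0.155],
    [0,300,-287,-50,0,0,0.155],
    [0,300,-287,-50,0,0,0.155],
    [0,300,-287,-50,0,0,0.155],
    [0,300,-287,-50,0,0,0.155],
  ],
)

```text
clock: 1.2
position: [0.501, 0.3014, 0.1801]
ee_rot: [0.087, 0.996, -0.001, -0.0]
ft_force: [-0.5, -0.5, 1.4]
grip_width: 1.002
grasp_force: 0.0
```

>>> step_arm(
  moves=[
    [0,0,0,0,0,0,0],
    [0,0,0,0,0,0,0],
  ],
)

```text
clock: 1.4
position: [0.4979, 0.307, 0.1816]
ee_rot: [0.083, 0.997, 0.0, -0.0]
ft_force: [-0.1, 0.5, -0.7]
grip_width: 1.002
grasp_force: 0.0
```

```bash
python3 - <<'E'
from lib import *
tcp()
v=cam("wrist","w1.png")
for r in rects(v,wood(v[0]),.02,3000): print(r)
print(v[0][200,40:540:40].tolist())
E
```

```text
t 1.4 tcp [497.9 307.  181.6] yaw_y 80.5 q7 0.81
{'c': array([519.1, 301.9]), 'L': 164.7, 'W': 98.7, 'yaw': np.float32(170.5), 'px': (278, 199), 'fill': 0.96}
[[69, 75, 81], [124, 135, 146], [128, 139, 149], [131, 143, 151], [127, 139, 150], [89, 116, 140], [84, 111, 134], [78, 101, 122], [130, 142, 152], [132, 144, 153], [125, 136, 147], [126, 137, 147], [125, 136, 146]]
```

View pics/w1.png

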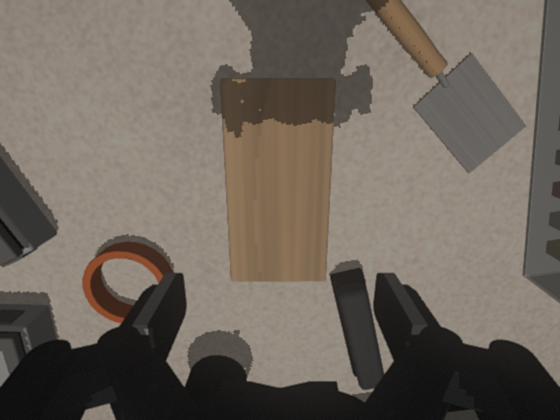

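The wrist view shows the plinth whole, part of it in the arm's shadow, with corners near (221,79), (335,79), (326,280) and (231,280). The tape roll is at (125,285) and the stapler at (355,325), both close to it.

```bash
python3 - <<'E'
from lib import *
v=cam("wrist"); im=v[0].astype(float)
m=(im[...,2]/np.maximum(im[...,0],1)>1.4)&(im[...,2]>30)
m=cv2.morphologyEx(m.astype(np.uint8),cv2.MORPH_CLOSE,np.ones((5,5)))
for r in rects(v,m,.02,3000): print(r)
p=ray(v,[(221,79),(335,79),(326,280),(231,280)],.02)*1000
print(p.round(1),p.mean(0))
tcp()
E
```

```text
{'c': array([502.8, 304.6]), 'L': 197.8, 'W': 98.6, 'yaw': np.float32(170.5), 'px': (277, 176), 'fill': 0.99}
[[398.1 273.4]
 [414.2 369.5]
 [608.8 338.3]
 [592.3 239.9]] [503.31532894 305.27188828]
t 1.5 tcp [498.  307.  181.7] yaw_y 80.5 q7 0.81
```

>>> step_arm(
  moves=[
    [1,20,-41,0,0,0,-0.005],
    [1,41,-82,0,0,0,-0.01],
    [1,61,-123,0,0,0,-0.015],
    [1,82,-164,0,0,0,-0.02],
    [1,102,-205,0,0,0,-0.03],
    [1,122,-246,-20,0,0,-0.035],
    [1,143,-287,-40,0,0,-0.035],
    [1,163,-327,-60,0,0,-0.035],
    [1,163,-327,-80,0,0,-0.035],
    [1,163,-327,-100,0,0,-0.035],
  ],
)

```text
clock: 2.5
position: [0.6622, -0.0225, 0.0805]
ee_rot: [0.102, 0.995, -0.0, 0.0]
ft_force: [-0.2, 1.4, -0.5]
grip_width: 0.002
grasp_force: 0.0
```

>>> step_arm(
  moves=[
    [1,0,0,-5,0,0,0],
    [1,0,0,-10,0,0,0],
    [1,0,0,-15,0,0,0],
  ],
)

```text
clock: 2.8
position: [0.6625, -0.0207, 0.0672]
ee_rot: [0.101, 0.995, 0.0, 0.001]
ft_force: [-0.7, 0.9, 0.4]
grip_width: 0.001
grasp_force: 0.0
```

```bash
python3 - <<'E'
from lib import *
tcp()
E
```

```text
t 2.8 tcp [662.5 -20.7  67.2] yaw_y 78.4 q7 1.46
```

>>> step_arm(
  moves=[
    [1,0,0,-4,0,0,0],
    [1,0,0,-7,0,0,0],
    [1,0,0,-10,0,0,0],
    [1,0,0,-12,0,0,0],
    [1,0,0,-14,0,0,0],
    [1,0,0,-16,0,0,0],
    [1,0,0,-18,0,0,0],
    [1,0,0,-18,0,0,0],
  ],
)

```text
clock: 3.6
position: [0.662, -0.0214, 0.0501]
ee_rot: [0.102, 0.995, 0.0, 0.0]
ft_force: [-7.2, 1.2, 14.1]
grip_width: -0.003
grasp_force: 7.3
```

>>> step_arm(
  moves=[
    [1,0,0,-2,0,0,0],
    [1,0,0,-3,0,0,0],
    [1,0,0,-3,0,0,0],
  ],
)

```text
clock: 3.9
position: [0.6622, -0.0214, 0.0499]
ee_rot: [0.102, 0.995, 0.001, 0.0]
ft_force: [-18.9, 0.8, 37.9]
grip_width: 0.001
grasp_force: 19.0
```

>>> step_arm(
  moves=[
    [1,0,0,20,0,0,0],
    [1,0,0,50,0,0,0],
    [1,-5,-40,55,0,0,-0.02],
    [1,-11,-88,55,0,0,-0.04],
    [1,-17,-135,55,0,0,-0.048],
    [1,-22,-178,50,0,0,-0.048],
    [1,-22,-178,30,0,0,-0.048],
    [1,-22,-178,20,0,0,-0.048],
    [1,-22,-178,15,0,0,-0.048],
    [1,-22,-178,12,0,0,-0.048],
  ],
)

```text
clock: 4.9
position: [0.6403, -0.1976, 0.0569]
ee_rot: [0.124, 0.992, 0.0, -0.0]
ft_force: [0.1, 0.5, 0.4]
grip_width: -0.003
grasp_force: 0.0
```

>>> step_arm(
  moves=[
    [1,0,0,-3,0,0,0],
    [1,0,0,-6,0,0,0],
    [1,0,0,-8,0,0,0],
    [1,0,0,-10,0,0,0],
    [1,0,0,-11,0,0,0],
    [1,0,0,-11,0,0,0],
  ],
)

```text
clock: 5.5
position: [0.6407, -0.1981, 0.05]
ee_rot: [0.125, 0.992, 0.001, 0.001]
ft_force: [-12.4, 5.9, 26.6]
grip_width: 0.005
grasp_force: 13.3
```

```bash
python3 - <<'E'
from lib import *
tcp()
v=cam("top")
for r in rects(v,label(v[0]),.055,80): print(r)
E
```

```text
t 5.5 tcp [ 640.7 -198.1   50. ] yaw_y 75.7 q7 1.71
{'c': array([362. , 682.3]), 'L': 102.9, 'W': 29.7, 'yaw': np.float32(90.6), 'px': (19, 259), 'fill': 0.9}
{'c': array([ 414.1, -679.2]), 'L': 88.4, 'W': 23.7, 'yaw': np.float32(89.0), 'px': (542, 229), 'fill': 0.89}
{'c': array([458.3, 473.2]), 'L': 82.8, 'W': 59.7, 'yaw': np.float32(35.7), 'px': (101, 219), 'fill': 0.77}
{'c': array([469.6,  24.9]), 'L': 78.2, 'W': 33.5, 'yaw': np.float32(15.7), 'px': (274, 213), 'fill': 0.9}
{'c': array([ 459.5, -290.7]), 'L': 97.2, 'W': 32.4, 'yaw': np.float32(170.6), 'px': (394, 215), 'fill': 0.84}
{'c': array([659.9, -19.7]), 'L': 115.9, 'W': 33.7, 'yaw': np.float32(168.8), 'px': (289, 142), 'fill': 0.9}
```

>>> step_arm(
  moves=[
    [1,0,0,25,0,0,0],
    [1,-5,-3,50,0,0,0],
    [1,-45,-23,55,0,0,0.02],
    [1,-88,-45,55,0,0,0.05],
    [1,-131,-67,55,0,0,0.07],
    [1,-172,-88,50,0,0,0.085],
    [1,-180,-92,30,0,0,0.085],
    [1,-180,-92,20,0,0,0.085],
    [1,-180,-92,15,0,0,0.085],
    [1,-180,-92,12,0,0,0.085],
  ],
)

```text
clock: 6.55
position: [0.4613, -0.2904, 0.0582]
ee_rot: [0.082, 0.997, 0.0, 0.0]
ft_force: [-0.2, -0.5, 0.3]
grip_width: 0.001
grasp_force: 0.0
```

>>> step_arm(
  moves=[
    [1,0,0,-3,0,0,0],
    [1,0,0,-6,0,0,0],
    [1,0,0,-8,0,0,0],
    [1,0,0,-10,0,0,0],
    [1,0,0,-11,0,0,0],
    [1,0,0,-11,0,0,0],
  ],
)

```text
clock: 7.15
position: [0.4614, -0.2905, 0.0499]
ee_rot: [0.082, 0.997, 0.001, 0.001]
ft_force: [-11.1, 8.1, 29.3]
grip_width: -0.004
grasp_force: 14.8
```

>>> step_arm(
  moves=[
    [1,0,0,25,0,0,0],
    [1,0,5,50,0,0,0.05],
    [1,2,50,55,0,0,0.12],
    [1,3,98,55,0,0,0.2],
    [1,5,146,55,0,0,0.28],
    [1,6,194,55,0,0,0.36],
    [1,8,242,55,0,0,0.44],
    [1,9,290,55,0,0,0.44],
    [1,9,315,45,0,0,0.44],
    [1,9,315,25,0,0,0.44],
  ],
)

```text
clock: 8.15
position: [0.4707, 0.0291, 0.0737]
ee_rot: [-0.14, 0.99, 0.001, 0.002]
ft_force: [-0.2, -1.2, 0.1]
grip_width: 0.002
grasp_force: 0.0
```

>>> step_arm(
  moves=[
    [1,0,0,-8,0,0,0],
    [1,0,0,-13,0,0,0],
    [1,0,0,-16,0,0,0],
    [1,0,0,-19,0,0,0],
    [1,0,0,-22,0,0,0],
    [1,0,0,-24,0,0,0],
    [1,0,0,-24,0,0,0],
  ],
)

```text
clock: 8.85
position: [0.4692, 0.0231, 0.0499]
ee_rot: [-0.136, 0.991, 0.0, 0.0]
ft_force: [-8.4, -0.4, 17.8]
grip_width: -0.002
grasp_force: 8.8
```

>>> step_arm(
  moves=[
    [1,0,0,40,0,0,0],
    [0.5,0,0,80,0,0,-0.07],
    [0,35,-8,100,0,0,-0.15],
    [0,80,-18,103,0,0,-0.22],
    [0,125,-28,103,0,0,-0.3],
    [0,170,-38,103,0,0,-0.37],
    [0,191,-43,103,0,0,-0.44],
    [0,191,-43,103,0,0,-0.475],
    [0,191,-43,103,0,0,-0.475],
    [0,191,-43,103,0,0,-0.475],
  ],
)

```text
clock: 9.85
position: [0.6597, -0.0197, 0.1516]
ee_rot: [0.1, 0.995, 0.0, 0.0]
ft_force: [1.3, -0.1, -0.6]
grip_width: 1.0
grasp_force: 0.0
```

>>> step_arm(
  moves=[
    [0,0,0,0,0,0,0],
    [0,0,0,0,0,0,0],
  ],
)

```text
clock: 10.05
position: [0.6596, -0.0193, 0.1518]
ee_rot: [0.1, 0.995, 0.0, 0.0]
ft_force: [-0.5, -0.5, 0.3]
grip_width: 0.996
grasp_force: 0.0
```

```bash
python3 - <<'E'
from lib import *
tcp()
v=cam("wrist","w2.png")
for r in rects(v,label(v[0]),.05,2000): print(r)
v=cam("top")
for r in rects(v,label(v[0]),.05,80): print(r)
E
```

```text
t 10.1 tcp [659.6 -19.3 151.8] yaw_y 78.5 q7 1.41
{'c': array([ 643.9, -200. ]), 'L': 56.9, 'W': 30.7, 'yaw': np.float32(165.8), 'px': (52, 227), 'fill': 0.96}
{'c': array([670. , -21.9]), 'L': 105.8, 'W': 31.4, 'yaw': np.float32(168.8), 'px': (278, 214), 'fill': 0.92}
{'c': array([362. , 685.2]), 'L': 103.3, 'W': 29.8, 'yaw': np.float32(90.6), 'px': (19, 259), 'fill': 0.9}
{'c': array([ 414.4, -682.2]), 'L': 88.8, 'W': 23.8, 'yaw': np.float32(89.0), 'px': (542, 229), 'fill': 0.89}
{'c': array([458.5, 475.2]), 'L': 82.9, 'W': 59.7, 'yaw': np.float32(35.7), 'px': (100, 219), 'fill': 0.77}
{'c': array([ 459.3, -289.4]), 'L': 96.8, 'W': 32.9, 'yaw': np.float32(171.0), 'px': (393, 215), 'fill': 0.89}
{'c': array([ 640. , -198.1]), 'L': 59.5, 'W': 33.4, 'yaw': np.float32(165.7), 'px': (356, 148), 'fill': 0.88}
```

View pics/w2.png

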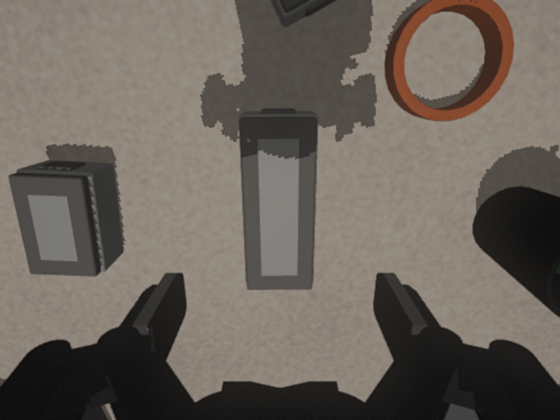

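The wrist view shows case_b straight ahead, its label running from (258,139)–(298,139) to (298,276)–(261,276), with the far end in shadow. Case_e is at the left, and the lids look home.

```bash
python3 - <<'E'
from lib import *
v=cam("wrist")
im=v[0]
print(im[120:160:3,278,1].tolist(), im[268:294:2,278,1].tolist())
for q in ([(258,139),(298,139),(298,276),(261,276)],[(241,117),(317,117),(313,289),(247,289)]):
    p=ray(v,q,.05)*1000; print(p.round(1).tolist(),p.mean(0), np.linalg.norm(p[0]-p[3]))
E
```

```text
[48, 49, 47, 47, 49, 48, 54, 72, 71, 71, 73, 72, 69, 132] [129, 130, 130, 128, 88, 82, 83, 83, 83, 84, 83, 133, 133]
[[607.5, -24.4], [613.3, 4.1], [725.0, -16.6], [718.8, -47.0]] [666.14869171 -20.97267526] 113.63389110331
[[589.9, -32.8], [600.7, 20.1], [740.0, -6.4], [728.8, -61.4]] [664.86931654 -20.12027304] 141.74290799926231
```

>>> step_arm(
  grip_force=60,
  moves=[
    [0,3,-1,-30,0,0,0.003],
    [0,3,-1,-65,0,0,0.003],
    [0,3,-1,-100,0,0,0.003],
    [0,3,-1,-125,0,0,0.003],
    [0,3,-1,-140,0,0,0.003],
    [0,3,-1,-140,0,0,0.003],
    [0.3,3,-1,-140,0,0,0.003],
    [1,3,-1,-140,0,0,0.003],
    [1,3,-1,-140,0,0,0.003],
    [1,3,-1,-140,0,0,0.003],
  ],
)

```text
clock: 11.2
position: [0.6643, -0.0206, 0.0136]
ee_rot: [0.099, 0.995, 0.0, 0.002]
ft_force: [-0.7, -0.8, 6.0]
grip_width: 0.69
grasp_force: 67.3
```

>>> step_arm(
  moves=[
    [1,0,0,0,0,0,0],
    [1,0,0,0,0,0,0],
  ],
)

```text
clock: 11.4
position: [0.6643, -0.0206, 0.0135]
ee_rot: [0.099, 0.995, 0.0, 0.002]
ft_force: [-0.5, -0.2, 5.6]
grip_width: 0.694
grasp_force: 67.3
```

```bash
python3 - <<'E'
from lib import *
tcp()
E
```

```text
t 11.4 tcp [664.3 -20.6  13.5] yaw_y 78.6 q7 1.44
```

>>> step_arm(
  moves=[
    [1,0,0,30,0,0,0],
    [1,0,0,70,0,0,0],
    [1,-15,30,75,0,0,0.005],
    [1,-35,70,75,0,0,0.01],
    [1,-57,114,75,0,0,0.015],
    [1,-79,158,75,0,0,0.02],
    [1,-101,202,75,0,0,0.025],
    [1,-123,246,75,0,0,0.03],
    [1,-145,290,75,0,0,0.032],
    [1,-162,325,65,0,0,0.032],
  ],
)

```text
clock: 12.4
position: [0.4997, 0.3081, 0.0781]
ee_rot: [0.082, 0.997, 0.002, 0.001]
ft_force: [-0.3, -0.2, -4.3]
grip_width: 0.685
grasp_force: 67.0
```

>>> step_arm(
  moves=[
    [1,0,0,-10,0,0,0],
    [1,0,0,-20,0,0,0],
    [1,0,0,-30,0,0,0],
    [1,0,0,-37,0,0,0],
    [1,0,0,-37,0,0,0],
  ],
)

```text
clock: 12.9
position: [0.5009, 0.303, 0.0382]
ee_rot: [0.084, 0.996, -0.001, -0.001]
ft_force: [-0.5, 0.9, -4.8]
grip_width: 0.687
grasp_force: 66.8
```

```bash
python3 - <<'E'
from lib import *
tcp()
v=cam("wrist","w3.png")
E
```

```text
t 12.9 tcp [500.9 303.   38.2] yaw_y 80.3 q7 0.82
```

View pics/w3.png

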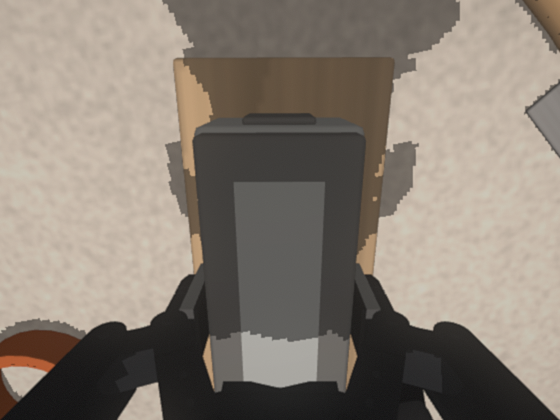

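The held case_b hovers over the plinth. The plinth's near corners are at (175,58) and (393,58), and the lid's near edge runs from (197,134) to (363,134). I'll check the centring from these.

```bash
python3 - <<'E'
from lib import *
v=cam("wrist"); g=v[0][...,1].astype(int)
print("col278",[(r,g[r,278]) for r in range(110,142,2)], [(r,g[r,278]) for r in range(50,64,2)])
u=np.radians(170.5); X=np.array([np.cos(u),np.sin(u)]); Y=np.array([-np.sin(u),np.cos(u)])
for n,q,z in(("pl",[(175,58),(393,58)],.02),("lid",[(196,134),(363,134)],.0747),("body",[(196,128),(361,128)],.0647),("label",[(236,181),(325,181)],.0747)):
    p=ray(v,q,z)*1000; print(n,p.round(1).tolist(),(p@X).round(1),(p@Y).round(1),np.degrees(np.arctan2(*(p[1]-p[0])[::-1])))
E
```

```text
col278 [(110, np.int64(82)), (112, np.int64(79)), (114, np.int64(52)), (116, np.int64(52)), (118, np.int64(62)), (120, np.int64(64)), (122, np.int64(61)), (124, np.int64(61)), (126, np.int64(85)), (128, np.int64(92)), (130, np.int64(94)), (132, np.int64(73)), (134, np.int64(51)), (136, np.int64(57)), (138, np.int64(60)), (140, np.int64(60))] [(50, np.int64(99)), (52, np.int64(97)), (54, np.int64(99)), (56, np.int64(96)), (58, np.int64(80)), (60, np.int64(82)), (62, np.int64(83))]
pl [[397.7, 274.0], [413.9, 369.7]] [-347.  -347.2] [-335.8 -432.9] 80.37232555025149
lid [[427.5, 289.4], [436.3, 341.5]] [-373.8 -373.9] [-356.  -408.8] 80.38784836972353
body [[426.3, 287.3], [435.7, 343.2]] [-373.  -373.1] [-353.7 -410.4] 80.38654033409779
label [[444.6, 298.7], [449.5, 327.8]] [-389.2 -389.2] [-368.  -397.5] 80.39864531261163
```

>>> step_arm(
  moves=[
    [1,1.3,1.8,0,0,0,0],
    [1,1.3,1.8,-2,0,0,0],
    [1,1.3,1.8,-4,0,0,0],
    [1,1.3,1.8,-5.5,0,0,0],
    [1,1.3,1.8,-5.5,0,0,0],
  ],
)

```text
clock: 13.5
position: [0.5022, 0.3063, 0.0338]
ee_rot: [0.083, 0.997, 0.0, 0.0]
ft_force: [-0.1, -0.6, -3.9]
grip_width: 0.691
grasp_force: 66.8
```

```bash
python3 - <<'E'
from lib import *
tcp()
E
```

```text
t 13.5 tcp [502.2 306.3  33.8] yaw_y 80.4 q7 0.82
```

```bash
python3 - <<'E'
from lib import *
tcp()
v=cam("wrist","w4.png"); tcp()
E
```

```text
t 13.5 tcp [502.2 306.3  33.8] yaw_y 80.4 q7 0.82
t 13.6 tcp [502.1 306.3  33.8] yaw_y 80.4 q7 0.82
```

View pics/w4.png

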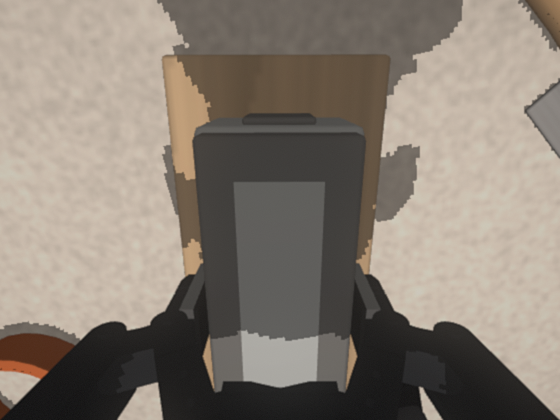

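The plinth's near corners are now at (163,56) and (390,56), with the lid at the same pixels as before.

```bash
cat >> lib.py <<'E'
def rel(v,pl,lid,body,lab,zb,u=170.5):
    u=np.radians(u); X=np.array([np.cos(u),np.sin(u)]); Y=np.array([-np.sin(u),np.cos(u)])
    for n,q,z in(("pl",pl,.02),("lid",lid,zb+.05),("body",body,zb+.04),("label",lab,zb+.05)):
        p=ray(v,q,z)*1000; a=np.degrees(np.arctan2(*(p[1]-p[0])[::-1])); print(n,(p@X).round(1),(p@Y).round(1),"midY",(p@Y).mean().round(1),"W",round(np.linalg.norm(p[1]-p[0]),1),"ang",a.round(1))
E
python3 - <<'E'
from lib import *
v=cam("wrist");tcp(); rel(v,[(163,56),(390,56)],[(196,134),(363,134)],[(196,128),(361,128)],[(235,182),(325,182)],.0203)
E
```

```text
t 13.6 tcp [502.1 306.3  33.8] yaw_y 80.4 q7 0.82
pl [-347.3 -347.4] [-335.1 -432.8] midY -384.0 W 97.7 ang 80.5
lid [-374.3 -374.4] [-359.  -411.5] midY -385.3 W 52.5 ang 80.5
body [-373.5 -373.6] [-356.7 -413.1] midY -384.9 W 56.4 ang 80.5
label [-389.9 -389.9] [-370.6 -400.2] midY -385.4 W 29.7 ang 80.5
```

>>> step_arm(
  moves=[
    [1,-0.2,-1.2,0,0,0,0],
    [1,-0.2,-1.2,0,0,0,0],
    [1,-0.2,-1.2,-1,0,0,0],
    [1,-0.2,-1.2,-1.5,0,0,0],
    [1,-0.2,-1.2,-1.5,0,0,0],
  ],
)

```text
clock: 14.1
position: [0.502, 0.305, 0.0335]
ee_rot: [0.083, 0.997, 0.0, -0.0]
ft_force: [-5.8, -4.1, 10.6]
grip_width: 0.687
grasp_force: 68.5
```

>>> step_arm(
  moves=[
    [0.6,0,0,0,0,0,0],
    [0,0,0,0,0,0,0],
    [0,0,0,0,0,0,0],
    [0,0,0,2,0,0,0],
    [0,0,0,40,0,0,0],
    [0,0,0,85,0,0,0],
    [0,0,0,130,0,0,0],
    [0,0,0,150,0,0,0],
    [0,0,0,150,0,0,0],
    [0,0,0,150,0,0,0],
  ],
)

```text
clock: 15.1
position: [0.5019, 0.3052, 0.1823]
ee_rot: [0.083, 0.997, 0.0, 0.0]
ft_force: [-0.8, -0.2, -1.0]
grip_width: 0.997
grasp_force: 0.0
```

```bash
python3 - <<'E'
from lib import *
tcp()
v=cam("wrist","w5.png")
for r in rects(v,label(v[0]),.07,2000): print(r)
im=v[0].astype(float)
v=cam("top","t5.png")
for r in rects(v,label(v[0]),.05,80): print(r)
E
```

```text
t 15.1 tcp [501.9 305.2 182.3] yaw_y 80.4 q7 0.81
{'c': array([508.8, 303.9]), 'L': 104.0, 'W': 32.0, 'yaw': np.float32(170.6), 'px': (278, 205), 'fill': 0.94}
{'c': array([455.6, 455.3]), 'L': 74.8, 'W': 51.1, 'yaw': np.float32(35.7), 'px': (471, 108), 'fill': 0.92}
{'c': array([505. , 509.4]), 'L': 223.1, 'W': 29.4, 'yaw': np.float32(5.9), 'px': (546, 152), 'fill': 0.48}
{'c': array([362.1, 685.2]), 'L': 103.3, 'W': 29.6, 'yaw': np.float32(90.6), 'px': (19, 259), 'fill': 0.9}
{'c': array([ 414.4, -682.2]), 'L': 88.8, 'W': 23.8, 'yaw': np.float32(89.0), 'px': (542, 228), 'fill': 0.88}
{'c': array([480.4, 314.8]), 'L': 49.2, 'W': 32.5, 'yaw': np.float32(171.1), 'px': (164, 210), 'fill': 0.8}
{'c': array([469.3,  25. ]), 'L': 78.6, 'W': 33.5, 'yaw': np.float32(15.6), 'px': (274, 213), 'fill': 0.89}
{'c': array([ 459.2, -289.4]), 'L': 96.8, 'W': 32.6, 'yaw': np.float32(170.7), 'px': (393, 215), 'fill': 0.89}
{'c': array([ 640. , -198.1]), 'L': 58.9, 'W': 33.1, 'yaw': np.float32(166.8), 'px': (356, 148), 'fill': 0.88}
```

View pics/w5.png

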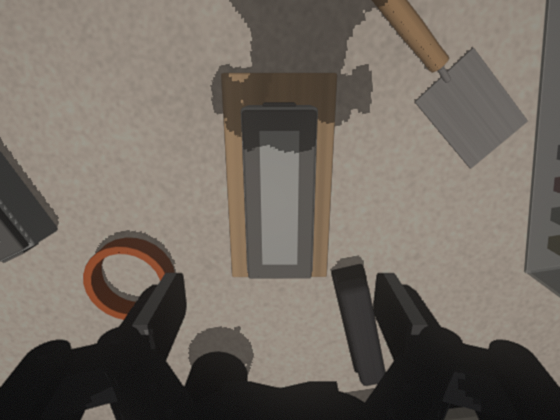

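Case_b stands on the plinth. The plinth corners are (222,73), (336,73), (327,276), (232,276), and the label corners are (260,131), (300,131), (298,265), (262,265).

```bash
python3 - <<'E'
from lib import *
v=cam("wrist"); tcp()
for q,z in(([(222,73),(336,73),(327,276),(232,276)],.02),([(260,131),(300,131),(298,265),(262,265)],.07),([(243,109),(317,109),(311,277.5),(248,277.5)],.07)):
    p=ray(v,q,z)*1000; print(p.mean(0).round(1), np.linalg.norm(p[0]-p[3]).round(1),np.linalg.norm(p[0]-p[1]).round(1))
E
```

```text
t 15.2 tcp [501.3 304.8 180.9] yaw_y 80.4 q7 0.81
[501.7 304.4] 196.6 96.8
[502.9 304.9] 113.0 30.0
[501.1 305. ] 141.1 54.3
```

>>> step_arm(
  moves=[
    [0,-3,-48,0,0,0,0],
    [0,-7,-96,0,0,0,0],
    [0,-10,-144,0,0,0,0],
    [0,-13,-192,0,0,0,0],
    [0,-17,-240,0,0,0,0],
    [0,-20,-288,0,0,0,0],
    [0,-24,-336,0,0,0,0.006],
    [0,-27,-384,0,0,0,0.006],
    [0,-30,-432,0,0,0,0.006],
    [0,-33,-480,0,0,0,0.006],
  ],
)

```text
clock: 16.25
position: [0.468, -0.1766, 0.1816]
ee_rot: [0.08, 0.997, 0.0, -0.0]
ft_force: [0.7, 0.3, -0.2]
grip_width: 0.999
grasp_force: 0.0
```

>>> step_arm(
  moves=[
    [0,-3,-48,-5,0,0,0],
    [0,-7,-96,-15,0,0,0],
    [0,-9,-114,-25,0,0,0],
    [0,-9,-114,-30,0,0,0],
    [0,-9,-114,-30,0,0,0],
    [0,-9,-114,-30,0,0,0],
    [0,-9,-114,-30,0,0,0],
  ],
)

```text
clock: 16.95
position: [0.4606, -0.2876, 0.1526]
ee_rot: [0.079, 0.997, 0.0, 0.0]
ft_force: [-0.3, -0.8, -0.5]
grip_width: 1.001
grasp_force: 0.0
```

```bash
cat >> lib.py <<'E'
def labs(im,x0=200,x1=360):
    # label incl. shadowed part: adaptive brightness inside the central window
    g=cv2.GaussianBlur(im[...,1],(3,3),0).astype(int); i=im.astype(int); s=i[...,2]-i[...,0]
    bright=label(im); sh=(g>62)&(g<82)&(s<8)
    return bright,sh
E
python3 - <<'E'
from lib import *
tcp()
v=cam("wrist","w6.png")
for r in rects(v,label(v[0]),.05,2000): print(r)
im=v[0]
for c in (270,279,288): print(c,[(r,int(im[r,c,1])) for r in range(110,310,4)])
E
```

```text
t 16.9 tcp [ 460.6 -287.6  152.6] yaw_y 80.9 q7 2.01
{'c': array([ 464.1, -291.1]), 'L': 93.6, 'W': 31.8, 'yaw': np.float32(170.9), 'px': (275, 207), 'fill': 0.93}
270 [(110, 80), (114, 82), (118, 42), (122, 59), (126, 47), (130, 50), (134, 47), (138, 50), (142, 52), (146, 52), (150, 72), (154, 136), (158, 133), (162, 134), (166, 134), (170, 134), (174, 134), (178, 135), (182, 135), (186, 136), (190, 135), (194, 135), (198, 136), (202, 134), (206, 137), (210, 136), (214, 135), (218, 135), (222, 135), (226, 135), (230, 135), (234, 135), (238, 135), (242, 133), (246, 133), (250, 134), (254, 133), (258, 134), (262, 91), (266, 85), (270, 85), (274, 83), (278, 145), (282, 144), (286, 142), (290, 139), (294, 146), (298, 139), (302, 139), (306, 145)]
279 [(110, 76), (114, 76), (118, 42), (122, 57), (126, 47), (130, 50), (134, 50), (138, 50), (142, 49), (146, 51), (150, 73), (154, 72), (158, 135), (162, 134), (166, 134), (170, 134), (174, 134), (178, 134), (182, 135), (186, 135), (190, 135), (194, 135), (198, 135), (202, 135), (206, 135), (210, 135), (214, 134), (218, 134), (222, 134), (226, 134), (230, 134), (234, 133), (238, 133), (242, 135), (246, 134), (250, 134), (254, 133), (258, 133), (262, 92), (266, 86), (270, 86), (274, 85), (278, 141), (282, 139), (286, 143), (290, 141), (294, 141), (298, 146), (302, 141), (306, 141)]
288 [(110, 78), (114, 79), (118, 41), (122, 57), (126, 47), (130, 49), (134, 51), (138, 51), (142, 51), (146, 51), (150, 74), (154, 72), (158, 136), (162, 133), (166, 134), (170, 134), (174, 134), (178, 135), (182, 134), (186, 135), (190, 134), (194, 134), (198, 135), (202, 135), (206, 134), (210, 134), (214, 134), (218, 135), (222, 135), (226, 134), (230, 134), (234, 133), (238, 133), (242, 134), (246, 133), (250, 133), (254, 133), (258, 133), (262, 91), (266, 86), (270, 85), (274, 84), (278, 140), (282, 144), (286, 142), (290, 141), (294, 143), (298, 138), (302, 145), (306, 140)]
```

>>> step_arm(
  grip_force=60,
  moves=[
    [0,1.5,-3.2,-30,0,0,0],
    [0,1.5,-3.2,-65,0,0,0],
    [0,1.5,-3.2,-100,0,0,0],
    [0,1.5,-3.2,-125,0,0,0],
    [0,1.5,-3.2,-140,0,0,0],
    [0,1.5,-3.2,-140,0,0,0],
    [0.3,1.5,-3.2,-140,0,0,0],
    [1,1.5,-3.2,-140,0,0,0],
    [1,1.5,-3.2,-140,0,0,0],
    [1,1.5,-3.2,-140,0,0,0],
  ],
)

```text
clock: 18.0
position: [0.4627, -0.2925, 0.0142]
ee_rot: [0.08, 0.997, -0.0, 0.001]
ft_force: [0.4, 1.1, 5.6]
grip_width: 0.689
grasp_force: 65.5
```

>>> step_arm(
  moves=[
    [1,0,0,0,0,0,0],
    [1,0,0,0,0,0,0],
  ],
)

```text
clock: 18.2
position: [0.4627, -0.2925, 0.0142]
ee_rot: [0.08, 0.997, -0.0, 0.001]
ft_force: [-1.0, 1.6, 6.4]
grip_width: 0.688
grasp_force: 65.5
```

```bash
python3 - <<'E'
from lib import *
tcp()
E
```

```text
t 18.2 tcp [ 462.7 -292.5   14.2] yaw_y 80.8 q7 2.12
```

>>> step_arm(
  moves=[
    [1,0,0,30,0,0,0],
    [1,0,0,70,0,0,0],
    [1,1,20,110,0,0,0],
    [1,4,60,115,0,0,0],
    [1,7,108,115,0,0,0],
    [1,10,156,115,0,0,0],
    [1,14,204,115,0,0,0],
    [1,17,252,115,0,0,0],
    [1,20,300,115,0,0,0],
    [1,23,348,115,0,0,0],
  ],
)

```text
clock: 19.2
position: [0.4845, 0.0578, 0.1285]
ee_rot: [0.08, 0.997, 0.001, 0.001]
ft_force: [1.8, -0.9, -3.5]
grip_width: 0.686
grasp_force: 66.6
```

>>> step_arm(
  moves=[
    [1,3,48,0,0,0,0],
    [1,7,96,0,0,0,-0.006],
    [1,10,144,0,0,0,-0.006],
    [1,13,192,0,0,0,-0.006],
    [1,16,235,-5,0,0,-0.006],
    [1,16.7,249.5,-20,0,0,-0.006],
    [1,16.7,249.5,-35,0,0,-0.006],
    [1,16.7,249.5,-35,0,0,-0.006],
    [1,16.7,249.5,-35,0,0,-0.006],
    [1,16.7,249.5,-35,0,0,-0.006],
  ],
)

```text
clock: 20.2
position: [0.502, 0.3043, 0.0934]
ee_rot: [0.084, 0.996, 0.0, 0.001]
ft_force: [0.7, 0.3, -3.0]
grip_width: 0.689
grasp_force: 66.4
```

```bash
python3 - <<'E'
from lib import *
v=cam("wrist","w7.png");tcp()
E
```

```text
t 20.2 tcp [502.  304.6  93.5] yaw_y 80.3 q7 0.84
```

View pics/w7.png

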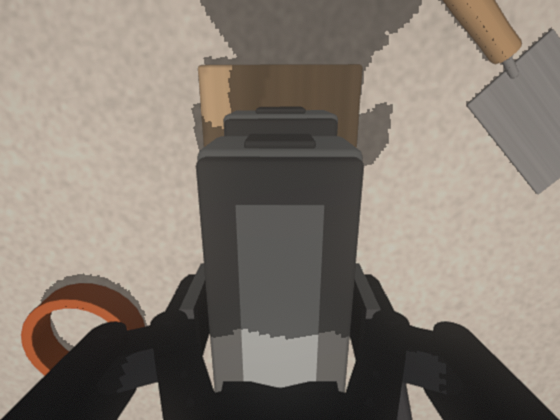

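Case_c hovers above case_b. The plinth corners are (200,66) and (363,66), case_b's near edge spans (224,116)–(338,116), case_c's lid edge (199,158)–(362,158), and its label (236,205)–(325,205).

```bash
python3 - <<'E'
from lib import *
v=cam("wrist");tcp(); rel(v,[(199.5,66),(363,66)],[(199,158),(362,158)],[(199,152),(362,152)],[(236,205.5),(324.5,205.5)],.0793)
print("b"); rel(v,[(199.5,66),(363,66)],[(224,118),(338,118)],[(224,114),(338,114)],[(224,118),(338,118)],.02)
E
```

```text
t 20.3 tcp [501.8 304.8  93.4] yaw_y 80.4 q7 0.84
pl [-347.5 -347.7] [-335.7 -433.8] midY -384.8 W 98.1 ang 80.4
lid [-382.1 -382.2] [-357.5 -410.2] midY -383.9 W 52.7 ang 80.4
body [-381.9 -382. ] [-355.3 -412.6] midY -383.9 W 57.3 ang 80.4
label [-398.4 -398.4] [-368.7 -398.8] midY -383.8 W 30.0 ang 80.4
b
pl [-347.5 -347.7] [-335.7 -433.8] midY -384.8 W 98.1 ang 80.4
lid [-374.  -374.1] [-356.7 -411.9] midY -384.3 W 55.2 ang 80.4
body [-372.8 -372.9] [-355.2 -413.5] midY -384.4 W 58.3 ang 80.4
label [-374.  -374.1] [-356.7 -411.9] midY -384.3 W 55.2 ang 80.4
```

>>> step_arm(
  moves=[
    [1,0.8,0.3,-2,0,0,0],
    [1,0.8,0.3,-5,0,0,0],
    [1,0.8,0.3,-7,0,0,0],
    [1,0.8,0.3,-8.5,0,0,0],
    [1,0.8,0.3,-9.5,0,0,0],
    [1,0.8,0.3,-10,0,0,0],
    [1,0.8,0.3,-10,0,0,0],
  ],
)

```text
clock: 21.0
position: [0.5019, 0.3057, 0.0841]
ee_rot: [0.083, 0.997, 0.0, -0.0]
ft_force: [-8.1, -4.4, 16.6]
grip_width: 0.684
grasp_force: 69.1
```

>>> step_arm(
  moves=[
    [0.6,0,0,0,0,0,0],
    [0,0,0,0,0,0,0],
    [0,0,0,0,0,0,0],
    [0,0,0,2,0,0,0],
    [0,0,0,40,0,0,0],
    [0,0,0,85,0,0,0],
    [0,0,0,130,0,0,0],
    [0,0,0,150,0,0,0],
    [0,0,0,150,0,0,0],
    [0,0,0,150,0,0,0],
  ],
)

```text
clock: 22.0
position: [0.5019, 0.3058, 0.2321]
ee_rot: [0.083, 0.997, 0.0, 0.0]
ft_force: [-0.3, -0.4, -0.6]
grip_width: 1.002
grasp_force: 0.0
```

```bash
python3 - <<'E'
from lib import *
tcp()
v=cam("wrist","w8.png")
for r in rects(v,label(v[0]),.12,2000): print(r)
im=v[0]
print([(r,int(im[r,278,1])) for r in range(60,300,4)])
v=cam("top","t8.png")
for r in rects(v,label(v[0]),.05,80): print(r)
E
```

```text
t 22.0 tcp [501.9 305.8 232.1] yaw_y 80.4 q7 0.82
{'c': array([503.2, 305.5]), 'L': 94.1, 'W': 32.0, 'yaw': np.float32(170.5), 'px': (278, 200), 'fill': 0.92}
{'c': array([450.8, 436.9]), 'L': 65.1, 'W': 44.5, 'yaw': np.float32(35.6), 'px': (445, 106), 'fill': 0.91}
{'c': array([489.7, 501.3]), 'L': 201.2, 'W': 41.7, 'yaw': np.float32(179.7), 'px': (521, 116), 'fill': 0.44}
[(60, 77), (64, 77), (68, 78), (72, 76), (76, 64), (80, 64), (84, 65), (88, 65), (92, 63), (96, 63), (100, 58), (104, 55), (108, 48), (112, 45), (116, 49), (120, 65), (124, 51), (128, 50), (132, 51), (136, 51), (140, 51), (144, 74), (148, 73), (152, 137), (156, 136), (160, 136), (164, 137), (168, 136), (172, 137), (176, 137), (180, 138), (184, 137), (188, 137), (192, 138), (196, 137), (200, 138), (204, 137), (208, 138), (212, 138), (216, 137), (220, 136), (224, 137), (228, 138), (232, 135), (236, 136), (240, 136), (244, 136), (248, 135), (252, 131), (256, 86), (260, 86), (264, 87), (268, 133), (272, 142), (276, 141), (280, 145), (284, 143), (288, 142), (292, 142), (296, 142)]
{'c': array([362. , 685.2]), 'L': 103.3, 'W': 29.7, 'yaw': np.float32(90.6), 'px': (19, 259), 'fill': 0.9}
{'c': array([ 415.7, -682.2]), 'L': 88.8, 'W': 21.2, 'yaw': np.float32(89.0), 'px': (542, 228), 'fill': 0.98}
{'c': array([469.3,  25.1]), 'L': 78.6, 'W': 33.4, 'yaw': np.float32(16.0), 'px': (274, 213), 'fill': 0.89}
{'c': array([487.2, 329.5]), 'L': 51.7, 'W': 33.7, 'yaw': np.float32(170.3), 'px': (158, 208), 'fill': 0.82}
{'c': array([ 640. , -198.1]), 'L': 58.9, 'W': 33.1, 'yaw': np.float32(166.8), 'px': (356, 148), 'fill': 0.88}
```

>>> step_arm(
  moves=[
    [0,-5,-45,0,0,0,0.05],
    [0,-10,-92,0,0,0,0.12],
    [0,-16,-140,-10,0,0,0.19],
    [0,-22,-188,-30,0,0,0.26],
    [0,-28,-236,-50,0,0,0.33],
    [0,-33,-280,-65,0,0,0.39],
    [0,-33,-280,-80,0,0,0.44],
    [0,-33,-280,-80,0,0,0.44],
    [0,-33,-280,-80,0,0,0.44],
    [0,-33,-280,-80,0,0,0.44],
  ],
)

```text
clock: 23.1
position: [0.4693, 0.0269, 0.1528]
ee_rot: [-0.137, 0.991, 0.0, 0.0]
ft_force: [-0.1, -0.3, 0.6]
grip_width: 1.004
grasp_force: 0.0
```

>>> step_arm(
  moves=[
    [0,0,0,0,0,0,0],
    [0,0,0,0,0,0,0],
  ],
)

```text
clock: 23.3
position: [0.4692, 0.0264, 0.1527]
ee_rot: [-0.137, 0.991, 0.0, 0.0]
ft_force: [0.4, 0.1, -0.4]
grip_width: 0.997
grasp_force: 0.0
```

```bash
python3 - <<'E'
from lib import *
tcp()
v=cam("wrist","w9.png")
for r in rects(v,label(v[0]),.05,1500): print(r)
im=v[0]
print([(r,int(im[r,278,1])) for r in range(110,290,3)])
E
```

```text
t 23.3 tcp [469.2  26.4 152.7] yaw_y 105.7 q7 1.71
{'c': array([474.6,  24. ]), 'L': 72.2, 'W': 31.3, 'yaw': np.float32(15.7), 'px': (275, 208), 'fill': 0.94}
[(110, 71), (113, 72), (116, 76), (119, 73), (122, 75), (125, 76), (128, 64), (131, 44), (134, 49), (137, 70), (140, 45), (143, 50), (146, 47), (149, 48), (152, 48), (155, 49), (158, 47), (161, 70), (164, 72), (167, 69), (170, 125), (173, 130), (176, 129), (179, 129), (182, 129), (185, 129), (188, 130), (191, 130), (194, 130), (197, 131), (200, 130), (203, 130), (206, 129), (209, 129), (212, 129), (215, 129), (218, 129), (221, 129), (224, 129), (227, 129), (230, 129), (233, 128), (236, 128), (239, 129), (242, 128), (245, 128), (248, 129), (251, 106), (254, 83), (257, 82), (260, 82), (263, 82), (266, 108), (269, 136), (272, 136), (275, 137), (278, 133), (281, 140), (284, 135), (287, 135)]
```

>>> step_arm(
  grip_force=60,
  moves=[
    [0,2.8,-3.1,-30,0,0,0],
    [0,2.8,-3.1,-65,0,0,0],
    [0,2.8,-3.1,-100,0,0,0],
    [0,2.8,-3.1,-125,0,0,0],
    [0,2.8,-3.1,-139,0,0,0],
    [0,2.8,-3.1,-139,0,0,0],
    [0.3,2.8,-3.1,-139,0,0,0],
    [1,2.8,-3.1,-139,0,0,0],
    [1,2.8,-3.1,-139,0,0,0],
    [1,2.8,-3.1,-139,0,0,0],
  ],
)

```text
clock: 24.35
position: [0.4728, 0.023, 0.0148]
ee_rot: [-0.136, 0.991, 0.0, 0.001]
ft_force: [-1.5, -0.7, 6.7]
grip_width: 0.689
grasp_force: 65.4
```

>>> step_arm(
  moves=[
    [1,0,0,0,0,0,0],
    [1,0,0,0,0,0,0],
  ],
)

```text
clock: 24.55
position: [0.4727, 0.0229, 0.0147]
ee_rot: [-0.136, 0.991, 0.0, 0.001]
ft_force: [-2.3, 0.4, 7.3]
grip_width: 0.691
grasp_force: 65.5
```

```bash
python3 - <<'E'
from lib import *
tcp()
E
```

```text
t 24.6 tcp [472.7  22.9  14.7] yaw_y 105.7 q7 1.81
```

>>> step_arm(
  moves=[
    [1,0,0,30,0,0,0],
    [1,0,0,75,0,0,0],
    [1,0,0,120,0,0,-0.05],
    [1,3,30,150,0,0,-0.12],
    [1,8,75,155,0,0,-0.19],
    [1,13,123,155,0,0,-0.26],
    [1,18,170,155,0,0,-0.33],
    [1,23,217,155,0,0,-0.39],
    [1,28,264,155,0,0,-0.44],
    [1,30.2,282,150,0,0,-0.4415],
  ],
)

```text
clock: 25.55
position: [0.5009, 0.3104, 0.1641]
ee_rot: [0.082, 0.997, 0.001, 0.0]
ft_force: [-0.6, -0.9, -3.8]
grip_width: 0.689
grasp_force: 66.6
```

>>> step_arm(
  moves=[
    [1,0,0,-10,0,0,0],
    [1,0,0,-22,0,0,0],
    [1,0,0,-22,0,0,0],
    [1,0,0,-22,0,0,0],
    [1,0,0,-22,0,0,0],
  ],
)

```text
clock: 26.05
position: [0.5024, 0.3038, 0.142]
ee_rot: [0.085, 0.996, 0.0, 0.0]
ft_force: [0.5, -0.9, -2.4]
grip_width: 0.684
grasp_force: 66.5
```

```bash
python3 - <<'E'
from lib import *
v=cam("wrist","w10.png");tcp()
E
```

```text
t 26.1 tcp [502.4 304.1 142. ] yaw_y 80.3 q7 0.84
```

View pics/w10.png

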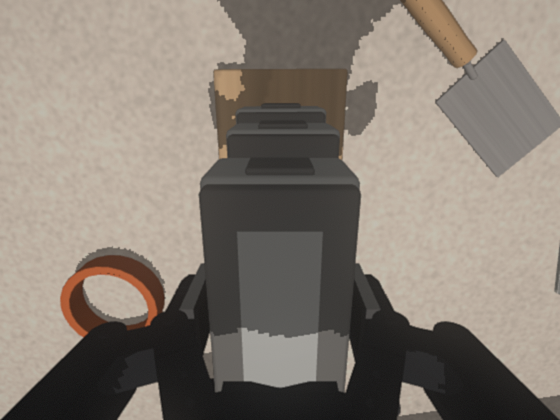

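Case_d hovers over the stack. Case_c's lid edge is at (228,137)–(340,137), case_d's lid edge at (201,186)–(360,186), its label at (237,232)–(323,232), and the plinth at (214,70)–(348,70).

```bash
python3 - <<'E'
from lib import *
v=cam("wrist");tcp();g=v[0][...,1].astype(int)
print([(r,int(g[r,240])) for r in range(122,146)]);print([(r,int(g[r,225])) for r in range(170,196,2)])
rel(v,[(214,70),(348,70)],[(201,186),(360,186)],[(201,180),(360,180)],[(237,232),(323,232)],.1273)
print("c"); rel(v,[(214,70),(348,70)],[(228,137),(340,137)],[(228,133),(340,133)],[(228,137),(340,137)],.07)
E
```

```text
t 26.1 tcp [502.3 304.3 142. ] yaw_y 80.3 q7 0.84
[(122, 64), (123, 71), (124, 75), (125, 76), (126, 76), (127, 76), (128, 77), (129, 79), (130, 85), (131, 90), (132, 92), (133, 88), (134, 66), (135, 54), (136, 57), (137, 62), (138, 61), (139, 62), (140, 62), (141, 63), (142, 62), (143, 62), (144, 62), (145, 63)]
[(170, 79), (172, 77), (174, 78), (176, 81), (178, 89), (180, 90), (182, 93), (184, 66), (186, 53), (188, 57), (190, 59), (192, 62), (194, 63)]
pl [-347.4 -347.8] [-335.1 -433.9] midY -384.5 W 98.8 ang 80.3
lid [-392.2 -392.4] [-356.9 -410.1] midY -383.5 W 53.2 ang 80.3
body [-392.7 -392.9] [-354.7 -412.5] midY -383.6 W 57.8 ang 80.3
label [-409.  -409.1] [-368.2 -398.4] midY -383.3 W 30.2 ang 80.3
c
pl [-347.4 -347.8] [-335.1 -433.9] midY -384.5 W 98.8 ang 80.3
lid [-383.4 -383.6] [-358.1 -412.8] midY -385.5 W 54.7 ang 80.3
body [-382.6 -382.8] [-356.7 -414.5] midY -385.6 W 57.8 ang 80.3
label [-383.4 -383.6] [-358.1 -412.8] midY -385.5 W 54.7 ang 80.3
```

>>> step_arm(
  moves=[
    [1,0.5,0.6,-2,0,0,0],
    [1,0.5,0.6,-4,0,0,0],
    [1,0.5,0.6,-5.5,0,0,0],
    [1,0.5,0.6,-6,0,0,0],
    [1,0.5,0.6,-6,0,0,0],
  ],
)

```text
clock: 26.65
position: [0.5024, 0.3052, 0.1352]
ee_rot: [0.084, 0.996, -0.0, -0.0]
ft_force: [-0.3, 0.0, -3.3]
grip_width: 0.686
grasp_force: 66.6
```

Good position (y 305.2). I'll lower it the last millimetre, release, rise and go to look at case_e.

>>> step_arm(
  moves=[
    [1,0.3,0,-1,0,0,0],
    [1,0.3,0,-1.7,0,0,0],
    [1,0.3,0,-1.7,0,0,0],
  ],
)

```text
clock: 26.95
position: [0.5029, 0.3053, 0.1347]
ee_rot: [0.084, 0.996, 0.0, 0.0]
ft_force: [-3.3, -2.5, 6.7]
grip_width: 0.69
grasp_force: 67.9
```

>>> step_arm(
  moves=[
    [0.6,0,0,0,0,0,0],
    [0,0,0,0,0,0,0],
    [0,0,0,0,0,0,0],
    [0,0,0,2,0,0,0],
    [0,0,0,40,0,0,0],
    [0,0,0,85,0,0,0],
    [0,0,0,130,0,0,0],
    [0,0,0,150,0,0,0],
    [0,0,0,150,0,0,0],
    [0,0,0,150,0,0,0],
  ],
)

```text
clock: 27.95
position: [0.5028, 0.3052, 0.2835]
ee_rot: [0.084, 0.996, 0.0, 0.0]
ft_force: [-0.5, 0.3, -0.6]
grip_width: 1.001
grasp_force: 0.0
```

```bash
python3 - <<'E'
from lib import *
tcp()
v=cam("wrist","w11.png")
for r in rects(v,label(v[0]),.17,2000): print(r)
v=cam("top","t11.png")
for r in rects(v,label(v[0]),.05,80): print(r)
E
```

```text
t 27.9 tcp [502.8 305.2 283.5] yaw_y 80.4 q7 0.82
{'c': array([503.5, 305.2]), 'L': 75.7, 'W': 32.0, 'yaw': np.float32(170.4), 'px': (279, 197), 'fill': 0.97}
{'c': array([447.4, 423.1]), 'L': 57.7, 'W': 39.2, 'yaw': np.float32(35.5), 'px': (425, 104), 'fill': 0.9}
{'c': array([475.8, 490.6]), 'L': 178.1, 'W': 58.3, 'yaw': np.float32(179.6), 'px': (501, 97), 'fill': 0.34}
{'c': array([362.1, 685.2]), 'L': 103.3, 'W': 29.7, 'yaw': np.float32(90.6), 'px': (19, 259), 'fill': 0.9}
{'c': array([ 415.7, -682.2]), 'L': 88.8, 'W': 21.2, 'yaw': np.float32(89.0), 'px': (542, 228), 'fill': 0.97}
{'c': array([499.3, 343.6]), 'L': 47.7, 'W': 35.2, 'yaw': np.float32(169.4), 'px': (153, 204), 'fill': 0.85}
{'c': array([ 640. , -198.1]), 'L': 58.9, 'W': 33.1, 'yaw': np.float32(166.8), 'px': (356, 148), 'fill': 0.88}
```

>>> step_arm(
  moves=[
    [0,13,-46,0,0,0,0],
    [0,25,-92,0,0,0,-0.01],
    [0,38,-138,0,0,0,-0.02],
    [0,50,-184,0,0,0,-0.03],
    [0,63,-230,0,0,0,-0.04],
    [0,76,-276,-15,0,0,-0.05],
    [0,88,-322,-30,0,0,-0.06],
    [0,100,-366,-50,0,0,-0.07],
    [0,112,-410,-70,0,0,-0.08],
    [0,124,-454,-90,0,0,-0.08],
  ],
)

```text
clock: 29.05
position: [0.6264, -0.1503, 0.1915]
ee_rot: [0.124, 0.992, 0.0, -0.001]
ft_force: [1.2, 0.6, 0.7]
grip_width: 1.004
grasp_force: 0.0
```

>>> step_arm(
  moves=[
    [0,10,-36,-20,0,0,0],
    [0,14,-50,-41,0,0,0],
    [0,14,-50,-41,0,0,0],
    [0,14,-50,-41,0,0,0],
    [0,14,-50,-41,0,0,0],
    [0,14,-50,-41,0,0,0],
  ],
)

```text
clock: 29.65
position: [0.6414, -0.1975, 0.1537]
ee_rot: [0.123, 0.992, 0.0, 0.001]
ft_force: [-0.6, 0.0, 0.2]
grip_width: 1.001
grasp_force: 0.0
```

```bash
python3 - <<'E'
from lib import *
tcp()
v=cam("wrist","w12.png")
for r in rects(v,label(v[0]),.05,1500): print(r)
E
```

```text
t 29.6 tcp [ 641.4 -197.5  153.7] yaw_y 75.9 q7 1.73
{'c': array([ 644. , -199.8]), 'L': 56.5, 'W': 31.2, 'yaw': np.float32(165.9), 'px': (277, 205), 'fill': 0.97}
```

View pics/w12.png

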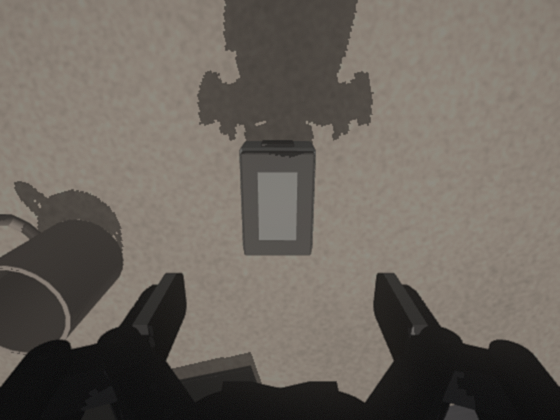

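The view shows case_e alone under the hand, lid home, label centre at (277,205); the mug is well to the left. I'll grasp it.

>>> step_arm(
  grip_force=60,
  moves=[
    [0,1.5,-2,-30,0,0,0],
    [0,1.5,-2,-65,0,0,0],
    [0,1.5,-2,-100,0,0,0],
    [0,1.5,-2,-125,0,0,0],
    [0,1.5,-2,-140,0,0,0],
    [0,1.5,-2,-140,0,0,0],
    [0.3,1.5,-2,-140,0,0,0],
    [1,1.5,-2,-140,0,0,0],
    [1,1.5,-2,-140,0,0,0],
    [1,1.5,-2,-140,0,0,0],
  ],
)

```text
clock: 30.7
position: [0.6437, -0.2011, 0.015]
ee_rot: [0.124, 0.992, 0.0, 0.002]
ft_force: [-0.2, 0.5, 6.6]
grip_width: 0.691
grasp_force: 67.2
```

>>> step_arm(
  moves=[
    [1,0,0,0,0,0,0],
    [1,0,0,0,0,0,0],
  ],
)

```text
clock: 30.9
position: [0.6437, -0.201, 0.015]
ee_rot: [0.124, 0.992, 0.0, 0.002]
ft_force: [-0.5, 1.1, 5.7]
grip_width: 0.687
grasp_force: 67.2
```

```bash
python3 - <<'E'
from lib import *
tcp()
E
```

```text
t 30.9 tcp [ 643.7 -201.    15. ] yaw_y 75.8 q7 1.78
```

>>> step_arm(
  moves=[
    [1,0,0,30,0,0,0],
    [1,0,0,75,0,0,0],
    [1,-5,20,115,0,0,0.01],
    [1,-13,48,150,0,0,0.02],
    [1,-23,85,180,0,0,0.03],
    [1,-35,128,195,0,0,0.04],
    [1,-48,174,200,0,0,0.05],
    [1,-61,220,200,0,0,0.06],
    [1,-74,266,200,0,0,0.07],
    [1,-87,312,200,0,0,0.08],
  ],
)

```text
clock: 31.9
position: [0.5544, 0.1128, 0.2136]
ee_rot: [0.084, 0.996, 0.0, 0.001]
ft_force: [0.9, 0.3, -3.5]
grip_width: 0.69
grasp_force: 66.5
```

>>> step_arm(
  moves=[
    [1,-12,43,0,0,0,0],
    [1,-24,88,0,0,0,0],
    [1,-36,132,0,0,0,0],
    [1,-48,175,0,0,0,0],
    [1,-52.9,192.8,-5,0,0,0],
    [1,-52.9,192.8,-15,0,0,0],
    [1,-52.9,192.8,-22,0,0,0],
    [1,-52.9,192.8,-22,0,0,0],
    [1,-52.9,192.8,-22,0,0,0],
    [1,-52.9,192.8,-22,0,0,0],
  ],
)

```text
clock: 32.9
position: [0.503, 0.3032, 0.1912]
ee_rot: [0.085, 0.996, 0.0, 0.0]
ft_force: [0.0, 0.1, -3.6]
grip_width: 0.688
grasp_force: 66.5
```

```bash
python3 - <<'E'
from lib import *
v=cam("wrist","w13.png");tcp()
E
```

```text
t 33.0 tcp [502.9 303.5 191.2] yaw_y 80.3 q7 0.84
```

View pics/w13.png

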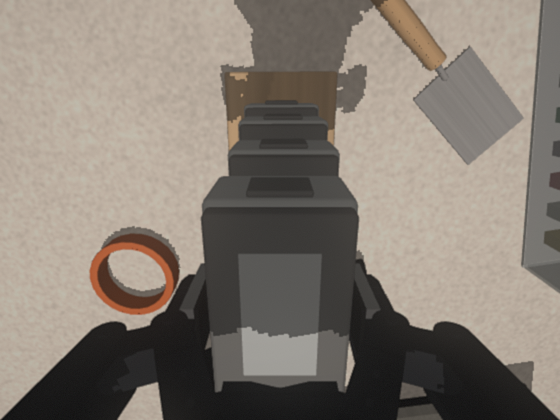

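Case_e hovers over the stack. Case_d's lid edge is near (229,155)–(339,155), and case_e's near (203,209)–(358,209), label (238,254)–(322,254).

```bash
python3 - <<'E'
from lib import *
v=cam("wrist");tcp();g=v[0][...,1].astype(int)
print([(r,int(g[r,240])) for r in range(142,166)]);print([(r,int(g[r,225])) for r in range(194,222,2)])
rel(v,[(227,71),(336,71)],[(203.5,209),(358,209)],[(204,204),(357,204)],[(238.5,254),(322,254)],.1762)
print("d"); rel(v,[(227,71),(336,71)],[(229,154),(339,154)],[(229,150),(339,150)],[(229,154),(339,154)],.12)
E
```

```text
t 33.0 tcp [502.8 303.7 191.1] yaw_y 80.3 q7 0.84
[(142, 76), (143, 77), (144, 77), (145, 77), (146, 77), (147, 77), (148, 78), (149, 79), (150, 84), (151, 89), (152, 92), (153, 91), (154, 79), (155, 59), (156, 54), (157, 58), (158, 62), (159, 62), (160, 63), (161, 64), (162, 64), (163, 63), (164, 63), (165, 64)]
[(194, 77), (196, 78), (198, 80), (200, 87), (202, 90), (204, 92), (206, 87), (208, 53), (210, 55), (212, 56), (214, 59), (216, 61), (218, 61), (220, 62)]
pl [-346.1 -346.4] [-336.9 -432.3] midY -384.6 W 95.4 ang 80.3
lid [-401.  -401.2] [-356.5 -409.6] midY -383.1 W 53.1 ang 80.3
body [-402.6 -402.8] [-354.4 -411.6] midY -383.0 W 57.1 ang 80.3
label [-418.3 -418.4] [-367.8 -397.9] midY -382.8 W 30.1 ang 80.3
d
pl [-346.1 -346.4] [-336.9 -432.3] midY -384.6 W 95.4 ang 80.3
lid [-392.1 -392.3] [-357.7 -412.1] midY -384.9 W 54.4 ang 80.3
body [-391.8 -392. ] [-356.3 -413.8] midY -385.0 W 57.5 ang 80.3
label [-392.1 -392.3] [-357.7 -412.1] midY -384.9 W 54.4 ang 80.3
```

>>> step_arm(
  moves=[
    [1,0.8,1,-2,0,0,0],
    [1,0.8,1,-4,0,0,0],
    [1,0.8,1,-5,0,0,0],
    [1,0.8,1,-5,0,0,0],
    [1,0.8,1,-5,0,0,0],
    [1,0.8,1,-5,0,0,0],
  ],
)

```text
clock: 33.6
position: [0.5032, 0.305, 0.1857]
ee_rot: [0.084, 0.996, 0.0, 0.0]
ft_force: [0.8, 1.0, -3.9]
grip_width: 0.686
grasp_force: 66.5
```

>>> step_arm(
  moves=[
    [1,0.3,0.3,-0.5,0,0,0],
    [1,0.3,0.3,-1.2,0,0,0],
    [1,0.3,0.3,-1.8,0,0,0],
    [1,0.3,0.3,-1.8,0,0,0],
  ],
)

```text
clock: 34.0
position: [0.5038, 0.3055, 0.1848]
ee_rot: [0.084, 0.996, 0.0, 0.0]
ft_force: [-1.6, -0.1, 5.4]
grip_width: 0.684
grasp_force: 67.6
```

>>> step_arm(
  moves=[
    [0.6,0,0,0,0,0,0],
    [0,0,0,0,0,0,0],
    [0,0,0,0,0,0,0],
    [0,0,0,2,0,0,0],
    [0,0,0,40,0,0,0],
    [0,0,0,85,0,0,0],
    [0,0,0,130,0,0,0],
    [0,0,0,150,0,0,0],
    [0,0,0,150,0,0,0],
    [0,0,0,150,0,0,0],
  ],
)

```text
clock: 35.0
position: [0.5035, 0.3054, 0.3336]
ee_rot: [0.084, 0.996, 0.0, 0.0]
ft_force: [0.7, -0.6, 0.2]
grip_width: 0.994
grasp_force: 0.0
```

```bash
python3 - <<'E'
from lib import *
tcp()
v=cam("wrist","w14.png")
for r in rects(v,label(v[0]),.22,1500): print(r)
v=cam("side","s14.png")
cv2.imwrite("pics/s14c.png",cv2.resize(v[0][130:330,120:320],(600,600),interpolation=cv2.INTER_CUBIC))
E
```

```text
t 35.0 tcp [503.5 305.4 333.6] yaw_y 80.4 q7 0.83
{'c': array([503.1, 305.6]), 'L': 79.8, 'W': 51.9, 'yaw': np.float32(170.4), 'px': (278, 201), 'fill': 0.84}
{'c': array([444.8, 412.2]), 'L': 51.7, 'W': 34.7, 'yaw': np.float32(35.6), 'px': (410, 102), 'fill': 0.91}
{'c': array([493.3, 480.8]), 'L': 215.9, 'W': 71.8, 'yaw': np.float32(178.8), 'px': (485, 85), 'fill': 0.22}
```

View pics/w14.png

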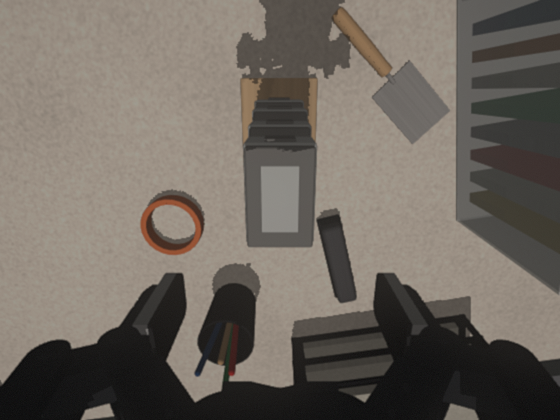

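View pics/s14c.png

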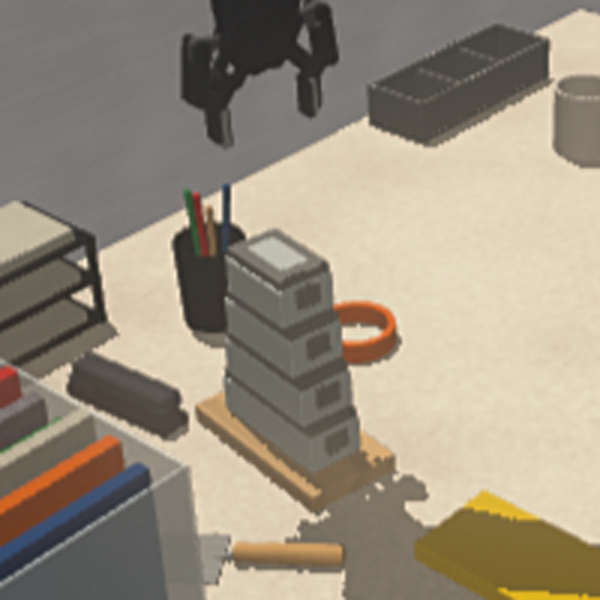

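The wrist and side views show the four-case column square on the plinth, lids home and the other things undisturbed.

```bash
python3 -c "
from workcell import manip
print(manip.hand_in())"
```

```text
the job is handed in; nothing more can be done
None
```

I pressed home the lids of the four cases present (b, c, d and e; case_a was absent), stacked them longest to shortest on the plywood plinth, centred to about 1 mm by camera, and handed the job in at about 35 s of the allowed 208 s; the judge's verdict was not shown.

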